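# Turn a cup of nuts out onto the sorting table

## Task

Crank the yellow turnover cradle right over so that the orange cup of nuts stands mouth-down in it, slide the inverted cup by its stem out onto the aluminium table until it presses the red sprung stop in a little (not to its end), then lift it straight up so that all six nuts stay behind as one heap. Stand the empty cup, still mouth-down, fully on the green mat, and do not disturb the red casting, the green can or the steel bar nearby.

Things in the scene. Friction and masses are not known exactly. Their poses are not given: they have to be found in the camera images.
- stem (a point): Where to grip the cup's stem: a round black bar, 26 mm diameter, 58 mm long, standing out of the middle of the cup's base. The point is on its axis, 36 mm outside the base, 121 mm from the mouth plane, 22 mm from its free end. z points along it towards the cup's mouth: up at the start (mouth up, stem down), down once the cup is inverted.
- mouth (a point): Centre of the mouth of the orange cup: a slightly tapered open beaker 85 mm high, outer diameter 96 mm at the mouth and 88 mm at the base, walls 4 mm, about 280 g, z out of the mouth. It stands in the yellow cradle, under a clear plate, with six loose nuts in it.
- cradle (a joint): Yellow turnover cradle, angle in rad: 0 at the start (cup mouth up), 3.14 at its far stop (turned right over, level). Turned by the crank; friction of about 3 N at the handle, and it stays where it is left. It has a clear plate 4 mm over the cup's mouth and a fork under its base; the stem passes through the fork's 36 mm slot.
- slot (a point): Open end of the cradle's slot, moving with it. Turned over, this is the way out for the cup: it faces the landing table. The clear plate is then the cup's floor, its top 75 mm above the bench, 2 mm above the landing table with a 6 mm gap between them. The fork is above the cup, its top 170 mm above the bench, and the stem stands 48 mm above that.
- handle (a point): Centre of the crank's handle: a black freely spinning sleeve, 22 mm diameter, 76 mm long, level and parallel to the hinge, on the robot's side of the stand. It runs on a 90 mm radius about the hinge, at hinge height at both ends of the turn: from the side away from the landing table up, over the top and down to the landing table's side.
- axle (a point): Point on the hinge axis at the cradle's middle, 120 mm above the bench, fixed. x lies along the hinge, pointing away from the crank (the handle's centre circles a point 126 mm back along -x); y is level and points to the landing table; z up.
- landing (a point): Point on top of the landing table, 73 mm above the bench: an aluminium plate, 150 mm wide along x (75 mm each side) and reaching 78 mm before to 125 mm beyond this point along y. Same axes as axle; 140 mm from it along y.
- stop (a joint): Red sprung stop across the far end of the landing table, in the sliding cup's way: how far it is pressed in, m, 0 free, 0.015 bottomed. 1.4 N to start it, 0.7 N more per mm. Face 56 mm wide, 4 to 28 mm above the table. Clamped differently each time: the cup meets it with its centre between 17 mm before and 13 mm beyond landing along y.
- mat: Green rubber mat, 160 x 160 x 3 mm, flat on the bench; origin at the centre of its underside, sides along its x and y.
- casting: Loose red half-ring casting, 150 mm wide, standing on its feet. Bystander.
- can: Loose green can, 60 mm diameter, 110 mm high. Bystander; origin at its base.
- parallel: Loose steel bar 120 x 30 x 20 mm. Bystander.
- nut0: Loose steel square nut, 26 x 26 x 16 mm, 55 g; origin at its centre. In the cup at the start.
- tnut0: Loose brass T-nut, 24 x 24 x 18 mm, 50 g; origin at its centre. In the cup at the start.
- nut1: Loose steel square nut, 26 x 26 x 16 mm, 55 g; origin at its centre. In the cup at the start.
- tnut1: Loose brass T-nut, 24 x 24 x 18 mm, 50 g; origin at its centre. In the cup at the start.
- nut2: Loose steel square nut, 26 x 26 x 16 mm, 55 g; origin at its centre. In the cup at the start.
- tnut2: Loose brass T-nut, 24 x 24 x 18 mm, 50 g; origin at its centre. In the cup at the start.
Things that resemble listed ones, but are neither listed nor needed, are in the scene too. There is more than one size of the part that bears stem; the job needs the larger.

How it is judged (in metres and radians):
On the way, in this order (a step that is already met when the one before it is completed fails the run):
1. the cradle is turned right over, the cup mouth-down in it with all six parts inside (value of joint cradle above 3.05 rad and angle between stem's own z axis and vertical above 2.95 rad and horizontal distance between stem and axle below 0.06 m and horizontal distance between each of nut0, nut1, nut2, tnut0, tnut1, tnut2 and stem below 0.048 m), for 0.2 s.
2. the cup, mouth-down with its rim within 8 mm of the aluminium table and the parts inside, presses the sprung stop in by 2 mm or more (value of joint stop above 0.002 m and angle between stem's own z axis and vertical above 2.95 rad and height (world z) of stem below 0.202 m and horizontal distance between stem and landing below 0.03 m and horizontal distance between each of nut0, nut1, nut2, tnut0, tnut1, tnut2 and stem below 0.048 m), for 0.2 s.
3. the cup is lifted 60 mm or more, still mouth-down and straight above the heap (height (world z) of stem above 0.254 m and angle between stem's own z axis and vertical above 2.95 rad and horizontal distance between stem and landing below 0.04 m and horizontal distance between each of nut0, nut1, nut2, tnut0, tnut1, tnut2 and stem below 0.065 m).
At the end, for the whole second after the job is handed in: All six parts lie at rest on the aluminium table, each within 75 mm of landing; the cup stands mouth-down on the bench mat with its centre within 36 mm of the mat's centre along each side; the cradle stays turned over (above 3.0 rad) (angle between stem's own z axis and vertical above 2.95 rad and height (world z) of stem below 0.134 m and value of joint cradle above 3 rad and x of stem in the frame of mat between -0.036 and 0.036 m and y of stem in the frame of mat between -0.036 and 0.036 m and horizontal distance between each of nut0, nut1, nut2, tnut0, tnut1, tnut2 and landing below 0.075 m and height (world z) of each of nut0, nut1, nut2, tnut0, tnut1, tnut2 above 0.076 m and linear speed of each of nut0, nut1, nut2, tnut0, tnut1, tnut2 below 0.03 m/s); the robot touches nothing.
It fails at once if the sprung stop is driven to its end (beyond 14 mm) (value of joint stop above 0.014 m).
It fails at once if the casting, can or steel bar is moved more than 30 mm (distance of any of casting, can, parallel from where it was at the start of the episode above 0.03 m).
It also fails if it takes over 72 s, if anything falls off the work surface, if the arm or the gripper's body presses on something with over 40 N, if the wrist force passes 120 N, or if a joint passes its speed limit or range.

## Robot

A 6-joint arm with a two-finger parallel gripper is mounted at the origin on the work surface. World frame = base frame: x ahead of the robot, y to its left, z up, the work surface at z = 0. Lengths are in m, angles in degrees, forces in N, time in s.
With the tool pointing down it reaches from about 0.375 to 0.9 m from the base axis. Payload 3.1 kg.
Tool frame: the origin (TCP) lies at the very end of the fingers, on their centre line; the grasp point (between the pads) lies 19 mm behind it (grasp_offset is the distance from the TCP to the grasp point, in m); z points along the fingers, y is the direction in which the jaws open and shut (so a half turn about z gives the same grasp; the last joint's range is limited). The gripper opens to 87 mm and grips with 3 to 60 N. Pads are 19 mm wide; open, the fingers measure 117 mm over their backs; the gripper's body (75 mm by 190 mm) begins 51 mm behind the grasp point.
Start: joints at [-79.555, 30.224, 82.088, -0, 67.689, -10.227], TCP at [0.221, -0.585, 0.187] pointing down, gripper open.
Joint ranges: [-176.69, 176.69], [-43.24, 126.21], [12.49, 139.97], [-82, 262], [0, 151.66], [-163.58, 163.58]. Speed limits (degrees/s): [159.86, 159.86, 180, 180, 180, 180].

## Interface

Orientations are given as a 3x3 rotation matrix whose columns are the frame's x, y, z axes.
In Python, from rig import * gives the robot as it stands. The module is installed in compiled form; this text tells all that it offers.
- The arm moves only by the tool play_rows, never from a script. Its argument "plan" is a list that holds one entry, the list of rows, each a list of 7 numbers: the shift along the world's x, y, z each as a share of 5 cm, from -1 to 1, then the turn, a rotation vector about the world's x, y, z each as a share of pi rad, from -1 to 1, then the gripper's target within -1 to 1 (fully open at 1, half-way at 0, shut at -1). A call has 1 to 12 rows; each row shifts and turns the commanded pose from where the row before left it; what a row does not reach is not made up. A row lasts 1/10 s, in which the tool goes at most 50 mm and 8.59 degrees, less where a joint would pass 70% of its speed; a pose out of reach is approached as far as the arm can. A call with a number of a shift or a turn outside -1 to 1 is refused whole. A call with a gripper value outside its range is refused whole. The fingers move at their own pace and stop on an object; the grip force is fixed at half the most. Time passes only in rows, so rows that do not move let the fingers close. It gives the time, the measured TCP pose, the force and the opening at its end, in the units of the state.
- read_state(): the state, without advancing time (a new reading comes with each control period).
- capture(name): name is "scene" or "side" or "wrist"; returns the picture (420x560x3 uint8, red, green, blue); there is no depth.
- camera_params(name): a dict with "intrinsics" (3x3 intrinsics, pixels), "R" (3x3) and "t" (3): a world point X has camera coordinates R X + t; the wrist camera has in their place "mount" (4x4, takes a point from camera to tool coordinates, whose origin is the TCP and whose axes are the flange's). Camera axes: x right, y down, z forward; pixel columns grow to the right and rows downward; lengths in m; the calibration is good to about 2 mm. A picture is of the moment at which its call begins: read the wrist's pose just before it. camera_params takes no time and is no camera call.
- hand_in(): hands the job in, once; it reports no verdict.
The state is a dict: "time_s": time; "joint_positions": joint angles; "qvel": joint speeds; "tau": joint torques, N m; "position": TCP position; "tcp_rot": TCP orientation; "force": force on the tool from outside, world axes, zero at the start; "moment": the same for the moment, N m; "opening": opening from 0.0 (shut) to 1.0 (fully open).
Only numpy, scipy, OpenCV 4.12 (cv2) and the standard library are available. Lean on these libraries where they do the work, as an engineer would, in place of code of your own. Each camera call takes 0.05 s, during which the arm holds its last target. There are 200 camera calls.

## Working session

There is one attempt and no reset: what is moved stays moved. The work goes in short steps, Python scripts to look and compute and a tool call to move; the robot and the scene stay as the last step left them, time stands still between calls to the robot, and variables do not carry over. Pictures are saved under pics/ and viewed, about 8 in all and at most 12, crops included, and the job is handed in when it is done.

Besides the shell and the picture viewer there is one more tool, called after ">>>" as name(argument=value, ...), one argument or row to a line, values as JSON. play_rows: Moves the arm, as the interface text tells. Its arguments: {"type":"object","properties":{"plan":{"type":"array"}},"required":["plan"]}

```bash
mkdir -p pics; ls; python3 - <<'E'
from rig import *
import cv2,numpy as np
np.set_printoptions(precision=4,suppress=True)
s=read_state();print(s['time_s'],s['position'],s['tcp_rot'],s['opening'])
for n in("scene","side","wrist"):
    p=camera_params(n);print(n,p)
    im=capture(n);cv2.imwrite(f'pics/{n}0.png',im[:,:,::-1])
E
```

```text
pics
0.0 [ 0.2205 -0.5839  0.1859] [[ 0.9356  0.353  -0.0004]
 [ 0.353  -0.9356  0.0022]
 [ 0.0004 -0.0022 -1.    ]] 1.0035232491567858
scene {'intrinsics': array([[448.2945,   0.    , 278.6087],
       [  0.    , 448.2945, 215.6871],
       [  0.    ,   0.    ,   1.    ]]), 'R': array([[-0.8675,  0.4973,  0.005 ],
       [ 0.3326,  0.5877, -0.7376],
       [-0.3698, -0.6382, -0.6753]]), 't': array([ 0.5351, -0.0754,  1.5613])}
side {'intrinsics': array([[383.4902,   0.    , 278.5697],
       [  0.    , 383.4902, 209.9771],
       [  0.    ,   0.    ,   1.    ]]), 'R': array([[ 0.95  , -0.3121, -0.0094],
       [-0.2473, -0.7338, -0.6328],
       [ 0.1905,  0.6035, -0.7743]]), 't': array([-0.582 ,  0.2082,  0.9107])}
wrist {'intrinsics': array([[299.9536,   0.    , 281.1754],
       [  0.    , 299.9536, 212.5954],
       [  0.    ,   0.    ,   1.    ]]), 'mount': array([[-0.0011, -0.9705, -0.2413,  0.0652],
       [ 1.    , -0.001 , -0.0004,  0.0009],
       [ 0.0002, -0.2413,  0.9705, -0.1987],
       [ 0.    ,  0.    ,  0.    ,  1.    ]])}
```

View pics/scene0.png

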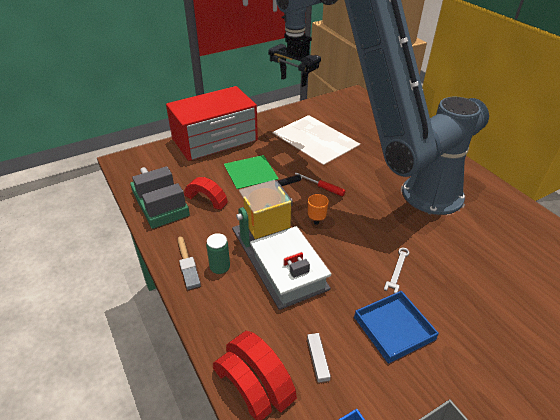

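View pics/side0.png

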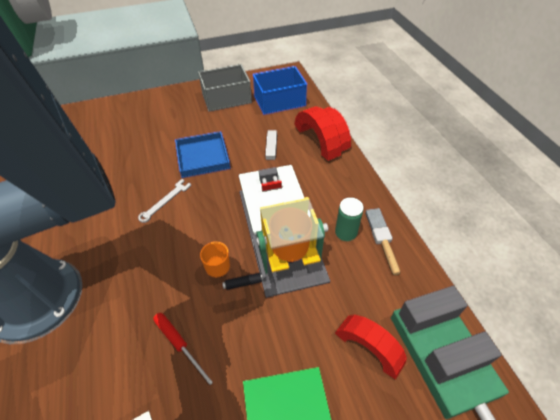

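The side view shows the cradle at (290,235), the crank handle at (225–263,282), the landing table up to (270,180) with the red stop, the mat at (288,400) and the can at (349,220). The small orange cup at (215,258) is the decoy; the large one sits in the yellow cradle. I'll take a close crop next.

```bash
cat > h.py <<'E'
from rig import *
import cv2,numpy as np
np.set_printoptions(precision=4,suppress=True)
def ray(n,uv):
    p=camera_params(n);d=np.linalg.inv(p['intrinsics'])@[uv[0],uv[1],1]
    return -p['R'].T@p['t'],p['R'].T@d
def plane(n,uv,z):
    o,d=ray(n,uv);return o+d*(z-o[2])/d[2]
def proj(n,X):
    p=camera_params(n);c=p['intrinsics']@(p['R']@np.array(X)+p['t']);return c[:2]/c[2]
def tri(a,b):
    (o,d),(q,e)=ray('side',a),ray('scene',b)
    k=np.linalg.lstsq(np.c_[d,-e],q-o,rcond=None)[0];A=o+k[0]*d;B=q+k[1]*e
    return (A+B)/2,np.linalg.norm(A-B)
E
python3 - <<'E'
from h import *
a=cv2.imread('pics/side0.png')[155:305,210:340];b=cv2.imread('pics/scene0.png')[155:305,200:340]
a=cv2.resize(a,None,fx=3,fy=4);b=cv2.resize(b,None,fx=2.8,fy=4)
cv2.imwrite('pics/c0.png',np.hstack([a,b])) ;print(a.shape,b.shape)
for n,uv,z in [('side',(240,175),.073),('side',(293,167),.073),('side',(244,284),.12),('side',(290,420),.003),('side',(245,381),.003),('side',(322,371),.003),
 ('scene',(225,163),.003),('scene',(265,157),.003),('scene',(278,179),.003),('scene',(270,296),.073),('scene',(329,267),.073),('scene',(297,230),.073),('scene',(217,240),.11),('scene',(320,357),.02),('side',(271,144),.02)]: print(n,uv,plane(n,uv,z))
E
```

```text
(600, 390, 3) (600, 392, 3)
side (240, 175) [0.5554 0.1653 0.073 ]
side (293, 167) [0.7046 0.1478 0.073 ]
side (244, 284) [ 0.4762 -0.1893  0.12  ]
side (290, 420) [ 0.4925 -0.4364  0.003 ]
side (245, 381) [ 0.4286 -0.3403  0.003 ]
side (322, 371) [ 0.5854 -0.3716  0.003 ]
scene (225, 163) [ 0.5523 -0.5177  0.003 ]
scene (265, 157) [ 0.4027 -0.4781  0.003 ]
scene (278, 179) [ 0.4274 -0.3348  0.003 ]
scene (270, 296) [0.7311 0.1545 0.073 ]
scene (329, 267) [0.5447 0.1484 0.073 ]
scene (297, 230) [ 0.5451 -0.0168  0.073 ]
scene (217, 240) [ 0.7789 -0.0603  0.11  ]
scene (320, 357) [0.6954 0.3368 0.02  ]
side (271, 144) [0.6923 0.3191 0.02  ]
```

View pics/c0.png

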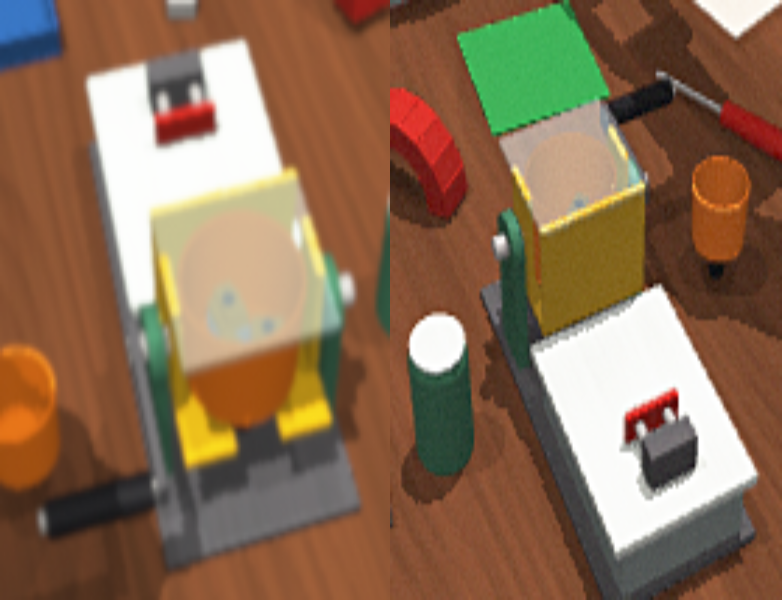

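The close crop confirms the large cup in the cradle, with blue-grey nuts seen through the clear plate. Table corners, handle ends and stop are readable, so I'll fit the rig's pose to them.

```bash
python3 - <<'E'
from h import *
from scipy.optimize import least_squares
S=lambda u,v:(210+u/3,155+v/4)
C=lambda u,v:(200+(u-390)/2.8,155+v/4)
obs=[('side',S(88,75),(-.075,.265,.073)),('side',S(246,40),(.075,.265,.073)),
('scene',C(615,552),(.075,.265,.073)),('scene',C(757,475),(-.075,.265,.073)),('scene',C(535,345),(.075,.062,.073)),('scene',C(660,287),(-.075,.062,.073)),
('side',S(42,523),(-.164,-.09,.12)),('scene',C(672,92),(-.164,-.09,.12))]
def W(p,X):
    c,s=np.cos(p[2]),np.sin(p[2]);return np.array([p[0]+c*X[0]-s*X[1],p[1]+s*X[0]+c*X[1],X[2]])
f=lambda p:np.concatenate([proj(n,W(p,X))-uv for n,uv,X in obs])
r=least_squares(f,[.62,-.1,-.1],loss='soft_l1');p=r.x
print(p,np.degrees(p[2]));print(f(p).reshape(-1,2))
np.save('rig.npy',p)
print('handle',W(p,(-.126,-.09,.12)),'end',W(p,(-.126,.09,.12)),'landing',W(p,(0,.14,.073)))
# stop face: red bar top edge z=.101
for a in [('side',S(155,115)),('side',S(213,102)),('scene',C(628,410)),('scene',C(677,390))]:
    q=plane(*a,.101);c,s=np.cos(p[2]),np.sin(p[2]);d=q[:2]-p[:2];print(a,'rig xy',c*d[0]+s*d[1],-s*d[0]+c*d[1])
# mat
m={'side':None}
im=cv2.imread('pics/scene0.png');hsv=cv2.cvtColor(im,cv2.COLOR_BGR2HSV)
k=cv2.inRange(hsv,(50,180,100),(70,255,255));n,l,st,ce=cv2.connectedComponentsWithStats(k);i=1+st[1:,4].argmax();print(st[i])
pts=np.argwhere(l==i)[:,::-1].astype(float);w=np.array([plane('scene',u,.003)[:2] for u in pts])
print(cv2.minAreaRect(w.astype(np.float32)),w.min(0),w.max(0))
E
```

```text
[ 0.6071 -0.0998 -0.0814] -4.6666731918809905
[[-0.3464  0.1015]
 [-0.6364 -0.3591]
 [-0.2146 -0.2883]
 [-0.2031 -0.0102]
 [-1.883   0.0058]
 [ 0.1332 -0.71  ]
 [-0.291  -1.6767]
 [-0.3119 -0.6036]]
handle [ 0.4742 -0.1792  0.12  ] end [0.4888 0.0002 0.12  ] landing [0.6185 0.0398 0.073 ]
('side', (261.6666666666667, 183.75)) rig xy -0.025986616495897143 0.18701213220290513
('side', (281.0, 180.5)) rig xy 0.025684797585229735 0.1861313263133592
('scene', (285.0, 257.5)) rig xy 0.02228267586057115 0.18350812351151033
('scene', (302.5, 252.5)) rig xy -0.02873556225888106 0.18707918565724396
[256 182   4   2   4]
((0.5011755228042603, -0.35140669345855713), (0.0034115200396627188, 0.012002077884972095), 89.15430450439453) [ 0.4951 -0.3532] [ 0.5072 -0.3497]
```

```bash
python3 - <<'E'
from h import *
print('decoy top',tri((215,250),(317,200)),'can top',tri((349,206),(217,240)))
for n,lo in (('scene',0),('side',0)):
    im=cv2.imread(f'pics/{n}0.png');b,g,r=[im[:,:,i].astype(int) for i in range(3)]
    k=((g>110)&(r<80)&(b<90)).astype(np.uint8);N,l,st,ce=cv2.connectedComponentsWithStats(k);i=1+st[1:,4].argmax();print(st[i])
    c,_=cv2.findContours((l==i).astype(np.uint8),0,2)
    w=np.array([plane(n,u[0],.003)[:2] for u in c[0].astype(float)],np.float32);print(n,cv2.minAreaRect(w))
E
```

```text
decoy top (array([ 0.4376, -0.075 ,  0.1011]), np.float64(0.0010794953460678254)) can top (array([ 0.7773, -0.0597,  0.1097]), np.float64(0.0034785281144293296))
[248 155  28  30 200]
scene ((0.46071410179138184, -0.4234020709991455), (0.16692470014095306, 0.08859121799468994), 75.2809066772461)
[341 213  17   6  19]
side ((0.8095175623893738, -0.016174068674445152), (0.011176642030477524, 0.044720929116010666), 53.03739547729492)
```

>>> play_rows(
  plan=[
    [[0.5,0.8,0,0,0,0,1],[0.5,0.8,0,0,0,0,1],[0.5,0.8,0,0,0,-0.047,1],[0.5,0.8,0,0,0,-0.047,1],[0.5,0.8,0.1,0,0,-0.047,1],[0.5,0.8,0.1,0,0,0,1],[0.5,0.8,0.1,0,0,0,1],[0.5,0.8,0,0,0,0,1],[0.5,0.8,0,0,0,0,1],[0.5,0.8,0,0,0,0,1],[0,0,0,0,0,0,1],[0,0,0,0,0,0,1]],
  ],
)

```text
time_s: 1.35
position: [0.4701, -0.185, 0.2015]
tcp_rot: [[0.997, -0.074, -0.001], [-0.074, -0.997, -0.0], [-0.001, 0.0, -1.0]]
force: [-0.1, -0.5, 1.0]
opening: 0.999
```

```bash
python3 - <<'E'
from h import *
s=read_state();p=camera_params('wrist');im=capture('wrist')
T=np.eye(4);T[:3,:3]=s['tcp_rot'];T[:3,3]=s['position'];M=np.linalg.inv(T@p['mount'])
q=np.load('rig.npy');c,sn=np.cos(q[2]),np.sin(q[2])
im=np.ascontiguousarray(im[:,:,::-1])
for X in [(-.088,-.09,.131),(-.164,-.09,.131),(-.126,-.09,.131)]:
    w=[q[0]+c*X[0]-sn*X[1],q[1]+sn*X[0]+c*X[1],X[2],1];v=p['intrinsics']@(M@w)[:3];v=v[:2]/v[2];print(X,v)
    cv2.circle(im,tuple(int(x) for x in v),4,(255,0,255),1)
cv2.imwrite('pics/w1.png',im)
E
```

```text
(-0.088, -0.09, 0.131) [273.6386 165.7334]
(-0.164, -0.09, 0.131) [273.6179 246.2432]
(-0.126, -0.09, 0.131) [273.6279 207.3278]
```

View pics/w1.png

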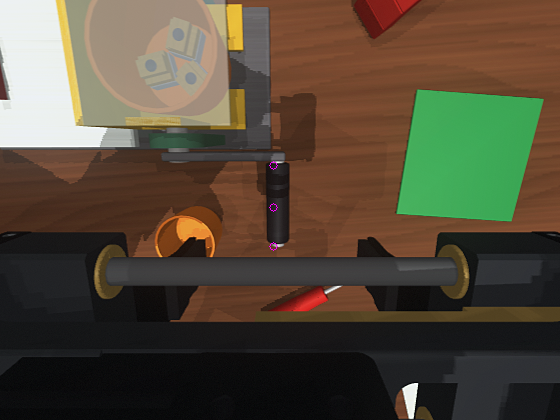

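Handle centreline lies at u≈278, against a predicted 273.6, so about 4 mm towards −y. The small decoy cup is at (188,240). Descending and gripping the handle.

>>> play_rows(
  plan=[
    [[0.12,0.04,-0.5,0,0,0,1],[0,0,-0.5,0,0,0,1],[0,0,-0.5,0,0,0,0.2],[0,0,-0.5,0,0,0,-0.2],[0,0,0,0,0,0,-1],[0,0,0,0,0,0,-1],[0,0,0,0,0,0,-1],[0,0,0,0,0,0,-1],[0,0,0,0,0,0,-1]],
  ],
)

```text
time_s: 2.3
position: [0.4765, -0.1846, 0.1028]
tcp_rot: [[0.997, -0.077, 0.002], [-0.077, -0.997, -0.001], [0.002, 0.001, -1.0]]
force: [0.9, 0.5, 0.1]
opening: 0.446
```

```bash
python3 - <<'E'
from h import *
# mat corners from w1 (pose at that time)
p=camera_params('wrist');T=np.eye(4);T[:3,:3]=[[.997,-.074,-.001],[-.074,-.997,0],[-.001,0,-1]];T[:3,3]=[.4701,-.185,.2015]
M=T@p['mount'];K=np.linalg.inv(p['intrinsics']);P=[]
for uv in [(417,90),(543,98),(513,221),(397,213)]:
    d=M[:3,:3]@K@[*uv,1];o=M[:3,3];P.append((o+d*(.003-o[2])/d[2])[:2])
P=np.array(P);print(P,P.mean(0),np.linalg.norm(P-np.roll(P,1,0),axis=1))
print('scene',np.array([plane('scene',u,.003)[:2] for u in [(224.3,165),(261,155.8),(277.9,178.8),(238.6,188)]]).mean(0))
# circle deltas for crank
for a in range(0,190,15): print(a,round(-.09*np.cos(np.radians(a)),4),round(.09*np.sin(np.radians(a)),4))
E
```

```text
[[ 0.5801 -0.3627]
 [ 0.559  -0.5195]
 [ 0.401  -0.5   ]
 [ 0.4243 -0.3409]] [ 0.4911 -0.4308] [0.1573 0.1582 0.1592 0.1608]
scene [ 0.4932 -0.4236]
0 -0.09 0.0
15 -0.0869 0.0233
30 -0.0779 0.045
45 -0.0636 0.0636
60 -0.045 0.0779
75 -0.0233 0.0869
90 -0.0 0.09
105 0.0233 0.0869
120 0.045 0.0779
135 0.0636 0.0636
150 0.0779 0.045
165 0.0869 0.0233
180 0.09 0.0
```

>>> play_rows(
  plan=[
    [[0,0,0,0,0,0,-1],[0,0,0,0,0,0,-1],[0,0,0,0,0,0,-1],[0,0,0,0,0,0,-1]],
  ],
)

```text
time_s: 2.7
position: [0.476, -0.184, 0.1017]
tcp_rot: [[0.997, -0.077, 0.0], [-0.077, -0.997, -0.0], [0.0, 0.0, -1.0]]
force: [0.5, -0.3, -0.2]
opening: 0.081
```

```bash
python3 - <<'E'
from h import *
print(read_state()['opening'])
a=capture('wrist')[:,:,::-1];b=capture('side')[200:320,200:340,::-1]
cv2.imwrite('pics/w2.png',np.hstack([cv2.resize(a,(430,322)),cv2.resize(b,(370,322))]))
E
```

```text
0.08078504689867495
```

View pics/w2.png

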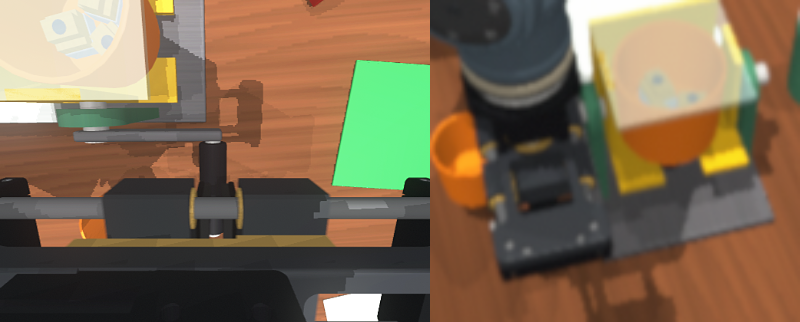

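>>> play_rows(
  plan=[
    [[0,0,0,0,0,0,-1],[0,0,0.1,0,0,0,-1],[0,0,0.1,0,0,0,-1],[0,0,0,0,0,0,-1]],
  ],
)

```text
time_s: 3.2
position: [0.4766, -0.1845, 0.1126]
tcp_rot: [[0.997, -0.077, 0.002], [-0.077, -0.997, -0.001], [0.002, 0.001, -1.0]]
force: [1.0, 0.7, 0.4]
opening: 0.009
```

```bash
python3 - <<'E'
from h import *
print(read_state()['opening'])
b=capture('side')[150:320,180:340,::-1];a=capture('wrist')[100:400,100:460,::-1]
cv2.imwrite('pics/w3.png',np.hstack([cv2.resize(a,(400,333)),cv2.resize(b,(400,333))]))
E
```

```text
0.008592694794822
```

View pics/w3.png

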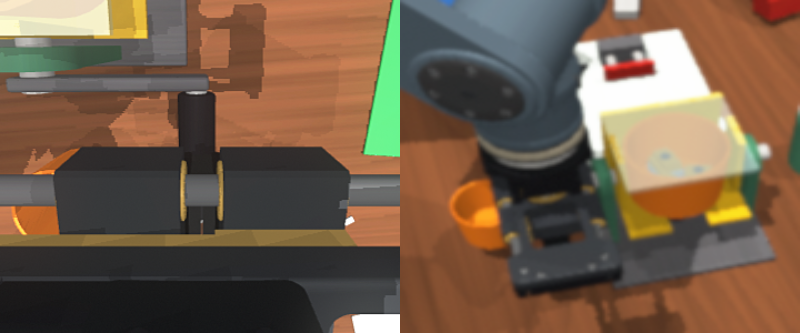

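```bash
python3 - <<'E'
from h import *
p=camera_params('wrist');q=np.load('rig.npy');c,sn=np.cos(q[2]),np.sin(q[2])
for nm,R,pos in [('w1',[[.997,-.074,-.001],[-.074,-.997,0],[-.001,0,-1]],[.4701,-.185,.2015]),('w2',[[.997,-.077,0],[-.077,-.997,0],[0,0,-1]],[.476,-.184,.1017]),('w3',[[.997,-.077,.002],[-.077,-.997,-.001],[.002,.001,-1]],[.4766,-.1845,.1126])]:
    T=np.eye(4);T[:3,:3]=R;T[:3,3]=pos;M=np.linalg.inv(T@p['mount'])
    for X in [(-.088,-.094,.131),(-.088,-.094,.142),(-.164,-.094,.131),(-.088,-.094,.1),(-.164,-.094,.1)]:
        w=[q[0]+c*X[0]-sn*X[1],q[1]+sn*X[0]+c*X[1],X[2],1];v=p['intrinsics']@(M@w)[:3];print(nm,X,v[:2]/v[2])
im=capture('scene')[140:260,200:360,::-1];cv2.imwrite('pics/s4.png',cv2.resize(im,(800,600),interpolation=2))
s=read_state();print(s['opening'],s['force'])
E
```

```text
w1 (-0.088, -0.094, 0.131) [278.1437 165.736 ]
w1 (-0.088, -0.094, 0.142) [278.0162 166.904 ]
w1 (-0.164, -0.094, 0.131) [277.8365 246.2672]
w1 (-0.088, -0.094, 0.1) [278.4539 162.8958]
w1 (-0.164, -0.094, 0.1) [278.1578 235.9159]
w2 (-0.088, -0.094, 0.131) [278.7679 191.7599]
w2 (-0.088, -0.094, 0.142) [278.6046 195.3257]
w2 (-0.164, -0.094, 0.131) [278.6039 310.2357]
w2 (-0.088, -0.094, 0.1) [279.1351 183.7415]
w2 (-0.164, -0.094, 0.1) [278.963  286.6879]
w3 (-0.088, -0.094, 0.131) [278.1961 189.5952]
w3 (-0.088, -0.094, 0.142) [278.0236 192.7632]
w3 (-0.164, -0.094, 0.131) [278.0911 302.0212]
w3 (-0.088, -0.094, 0.1) [278.5891 182.3807]
w3 (-0.164, -0.094, 0.1) [278.4667 280.7076]
0.003528040805365978 [0.094  0.714  0.9243]
```

View pics/s4.png

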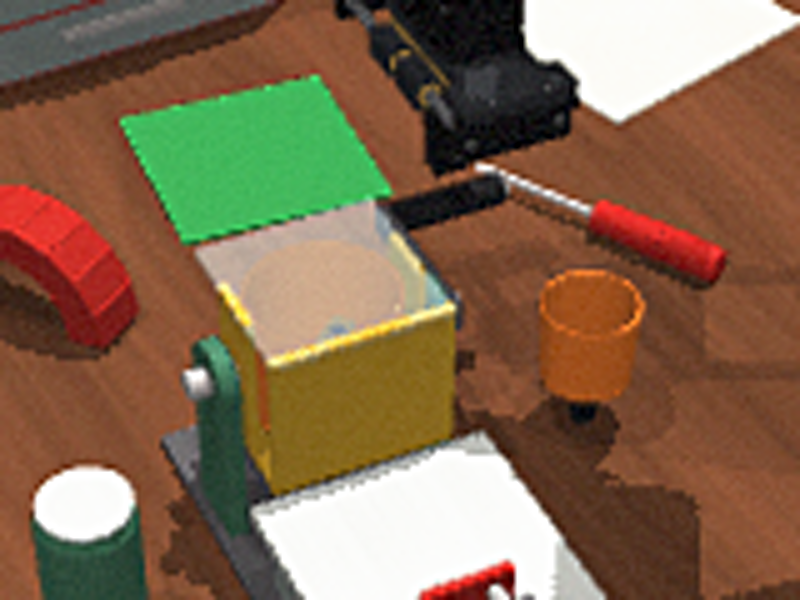

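```bash
python3 - <<'E'
from h import *
P=lambda X:(proj('scene',X)-[200,140])*5
for n,X in dict(tcp=(.4766,-.1845,.1126),fingertop=(.4766,-.1845,.18),bodyend=(.4766,-.09,.183),bodyendhi=(.4766,-.09,.23),h_out=(.435,-.18,.12),h_in=(.511,-.187,.12),h_out_low=(.435,-.18,.10),h_in_hi=(.511,-.187,.14)).items(): print(n,P(X))
E
```

```text
tcp [440.8074 208.2721]
fingertop [442.9291 121.9966]
bodyend [525.1826 200.4929]
bodyendhi [528.8506 135.7418]
h_out [500.5113 183.1422]
h_in [392.0178 213.5023]
h_out_low [499.3537 207.8013]
h_in_hi [392.1686 188.2428]
```

The jaws closed on nothing. In w1 the fingertips show about 42 mm nearer the camera than the stated TCP, and the scene view also puts the gripper roughly 40 mm above the handle. The real fingers therefore seem to end about 42 mm short of the reported TCP. I'll open, go lower and test by closing.

>>> play_rows(
  plan=[
    [[0,0,0,0,0,0,0.3],[0,0,0,0,0,0,0.3],[0,0,0,0,0,0,0.3],[0,0,0,0,0,0,0.3],[0,0,0,0,0,0,0.3],[0,0,0,0,0,0,0.3],[0,0,0,0,0,0,0.3]],
  ],
)

```text
time_s: 4.05
position: [0.4759, -0.1841, 0.1117]
tcp_rot: [[0.997, -0.077, 0.0], [-0.077, -0.997, -0.0], [0.0, 0.0, -1.0]]
force: [-0.2, -0.7, 1.3]
opening: 0.554
```

>>> play_rows(
  plan=[
    [[0,0,-0.3,0,0,0,0.3],[0,0,-0.3,0,0,0,0.3],[0,0,-0.3,0,0,0,0.3],[0,0,0,0,0,0,-1],[0,0,0,0,0,0,-1],[0,0,0,0,0,0,-1],[0,0,0,0,0,0,-1],[0,0,0,0,0,0,-1],[0,0,0,0,0,0,-1],[0,0,0,0,0,0,-1]],
  ],
)

```text
time_s: 5.05
position: [0.4764, -0.1814, 0.0671]
tcp_rot: [[0.997, -0.08, 0.001], [-0.08, -0.997, 0.004], [0.001, -0.004, -1.0]]
force: [3.0, 7.2, 2.1]
opening: 0.246
```

Opening 0.246 × 87 mm = 21.4 mm, so the handle is gripped and the 42 mm tool offset is confirmed. Starting to crank.

>>> play_rows(
  plan=[
    [[0.001,0.065,0.235,0,0,0,-1],[0.004,0.046,0.231,0,0,0,-1],[0.006,0.076,0.223,0,0,0,-1],[0.008,0.104,0.211,0,0,0,-1],[0.011,0.131,0.196,0,0,0,-1],[0.013,0.155,0.177,0,0,0,-1]],
  ],
)

```text
time_s: 5.65
position: [0.4783, -0.1548, 0.1312]
tcp_rot: [[0.997, -0.078, 0.001], [-0.078, -0.997, -0.0], [0.001, 0.0, -1.0]]
force: [4.3, 1.3, -7.8]
opening: 0.247
```

>>> play_rows(
  plan=[
    [[0.014,0.177,0.155,0,0,0,-1],[0.016,0.196,0.131,0,0,0,-1],[0.017,0.211,0.104,0,0,0,-1],[0.018,0.223,0.076,0,0,0,-1],[0.019,0.231,0.046,0,0,0,-1],[0.019,0.235,0.015,0,0,0,-1],[0.019,0.235,-0.015,0,0,0,-1],[0.019,0.231,-0.046,0,0,0,-1]],
  ],
)

```text
time_s: 6.45
position: [0.4846, -0.0676, 0.1539]
tcp_rot: [[0.997, -0.077, -0.001], [-0.077, -0.997, -0.001], [-0.001, 0.001, -1.0]]
force: [-1.2, -4.8, -3.4]
opening: 0.243
```

>>> play_rows(
  plan=[
    [[0.018,0.223,-0.076,0,0,0,-1],[0.017,0.211,-0.104,0,0,0,-1],[0.016,0.196,-0.131,0,0,0,-1],[0.014,0.177,-0.155,0,0,0,-1],[0.013,0.155,-0.177,0,0,0,-1],[0.011,0.131,-0.196,0,0,0,-1],[0.008,0.104,-0.211,0,0,0,-1],[0.006,0.076,-0.223,0,0,0,-1],[0.004,0.046,-0.231,0,0,0,-1]],
  ],
)

```text
time_s: 7.35
position: [0.4893, -0.0025, 0.0779]
tcp_rot: [[0.997, -0.076, -0.002], [-0.076, -0.997, -0.002], [-0.002, 0.002, -1.0]]
force: [-3.3, -10.1, 3.5]
opening: 0.242
```

>>> play_rows(
  plan=[
    [[0,0,-0.12,0,0,0,-1],[0,0,-0.12,0,0,0,-1],[0,0,-0.05,0,0,0,-1],[0,0,0,0,0,0,-1]],
  ],
)

```text
time_s: 7.75
position: [0.4894, -0.0018, 0.0661]
tcp_rot: [[0.997, -0.076, -0.002], [-0.076, -0.997, -0.0], [-0.001, 0.0, -1.0]]
force: [-6.5, -5.1, 23.3]
opening: 0.243
```

Wrist force of +23 N shows the cradle is on its far stop. Releasing, lifting and looking at the stem.

>>> play_rows(
  plan=[
    [[0,0,0.1,0,0,0,0],[0,0,0,0,0,0,0.1],[0,0,0,0,0,0,0.1],[0,0,0,0,0,0,0.1],[0,0,0,0,0,0,0.1],[0,0,0.5,0,0,0,0.1],[0,0,0.9,0,0,0,1],[0,0,0.9,0,0,0,1],[0.4,-0.6,0.9,0,0,0,1],[0.5,-0.6,0,0,0,0,1],[0.5,-0.6,0,0,0,0,1],[0,0,0,0,0,0,1]],
  ],
)

```text
time_s: 8.95
position: [0.5616, -0.0924, 0.2232]
tcp_rot: [[0.997, -0.081, 0.005], [-0.081, -0.997, -0.003], [0.005, 0.002, -1.0]]
force: [-1.1, 0.9, -0.2]
opening: 0.969
```

```bash
python3 - <<'E'
from h import *
s=read_state();p=camera_params('wrist');im=capture('wrist')
T=np.eye(4);T[:3,:3]=s['tcp_rot'];T[:3,3]=s['position'];np.save('T5.npy',T@p['mount']);M=np.linalg.inv(T@p['mount'])
print(s['position'],s['opening'])
im=np.ascontiguousarray(im[:,:,::-1])
for w in [(.607,-.1,.218),(.6185,.0398,.073),(.607,-.102,.17)]:
    v=p['intrinsics']@(M@[*w,1])[:3];v=v[:2]/v[2];print(w,v);cv2.circle(im,tuple(int(x) for x in v),4,(255,0,255),1)
b=capture('side')[150:310,190:370,::-1]
cv2.imwrite('pics/w5.png',np.vstack([im,np.hstack([cv2.resize(b,(202,180)),np.zeros((180,358,3),np.uint8)])])[:600])
E
```

```text
[ 0.5616 -0.0924  0.2232] 0.9693857044779849
(0.607, -0.1, 0.218) [285.5695 168.1818]
(0.6185, 0.0398, 0.073) [161.0346 156.4308]
(0.607, -0.102, 0.17) [287.0259 162.6358]
```

View pics/w5.png

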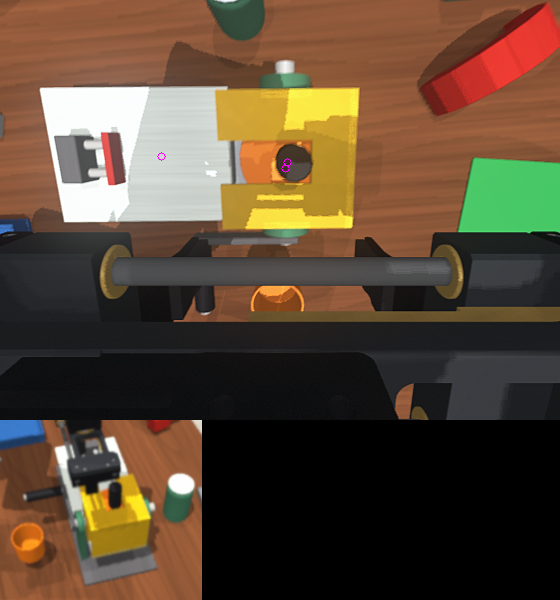

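The cradle is over, with the stem standing in the slot: its top is at about (293,163) and the red stop at (113,157). The slot opens to the left, towards the table.

```bash
python3 - <<'E'
from h import *
M=np.load('T5.npy');K=np.linalg.inv(camera_params('wrist')['intrinsics']);q=np.load('rig.npy');c,s=np.cos(q[2]),np.sin(q[2])
for n,uv,z in [('stemtop',(293,162),.218),('stop top near edge',(124,157),.101),('slot L',(311,142),.17),('slot R',(311,184),.17),('table L',(41,88),.073),('table R',(64,222),.073),('forkopen L',(217,139),.17),('forkopen R',(223,184),.17)]:
    d=M[:3,:3]@K@[*uv,1];o=M[:3,3];w=o+d*(z-o[2])/d[2];r=w[:2]-q[:2];print(n,w,'rig',c*r[0]+s*r[1],-s*r[0]+c*r[1])
E
```

```text
stemtop [ 0.6107 -0.1053  0.218 ] rig 0.004089111940351882 -0.00523676409310857
stop top near edge [0.6217 0.0677 0.101 ] rig 0.0009714428651031084 0.1681005925563782
slot L [ 0.6221 -0.1229  0.17  ] rig 0.016824792254980684 -0.02180112176895246
slot R [ 0.5875 -0.1208  0.17  ] rig -0.017771628228019656 -0.022604319826474484
table L [0.7015 0.1568 0.073 ] rig 0.073297946575418 0.2634137272733509
table R [0.5511 0.17   0.073 ] rig -0.0777312560497812 0.2643319606781547
forkopen L [ 0.6307 -0.0465  0.17  ] rig 0.019234258659922003 0.0550220972235403
forkopen R [ 0.5936 -0.0467  0.17  ] rig -0.01772635584798015 0.051831407153011225
```

>>> play_rows(
  plan=[
    [[0.48,-0.12,0,0,0,0,0.6],[0.49,-0.12,0,0,0,0,0.4],[0,0,-0.4,0,0,0,0.2],[0,0,-0.4,0,0,0,0.2],[0,0,-0.4,0,0,0,0.2],[0,0,-0.4,0,0,0,0.2],[0,0,-0.06,0,0,0,0],[0,0,0,0,0,0,0]],
  ],
)

```text
time_s: 9.85
position: [0.605, -0.0991, 0.1392]
tcp_rot: [[0.997, -0.076, -0.003], [-0.076, -0.997, 0.001], [-0.003, -0.001, -1.0]]
force: [-0.3, -0.3, 0.6]
opening: 0.528
```

>>> play_rows(
  plan=[
    [[0,0,0,0,0,0,-1],[0,0,0,0,0,0,-1],[0,0,0,0,0,0,-1],[0,0,0,0,0,0,-1],[0,0,0,0,0,0,-1],[0,0,0,0,0,0,-1]],
  ],
)

```text
time_s: 10.45
position: [0.6071, -0.1014, 0.141]
tcp_rot: [[0.997, -0.077, 0.002], [-0.077, -0.997, -0.002], [0.002, 0.002, -1.0]]
force: [1.0, -4.1, 5.5]
opening: 0.29
```

>>> play_rows(
  plan=[
    [[0,0,0,0,0,0,-1],[0.008,0.1,0,0,0,0,-1],[0.016,0.2,0,0,0,0,-1],[0.016,0.2,0,0,0,0,-1],[0.016,0.2,0,0,0,0,-1],[0.016,0.2,0,0,0,0,-1],[0.016,0.2,0,0,0,0,-1],[0.016,0.2,0,0,0,0,-1],[0,0,0,0,0,0,-1]],
  ],
)

```text
time_s: 11.35
position: [0.6119, -0.0351, 0.1403]
tcp_rot: [[0.997, -0.076, 0.001], [-0.076, -0.997, -0.001], [0.001, 0.001, -1.0]]
force: [0.6, -3.2, 2.2]
opening: 0.291
```

>>> play_rows(
  plan=[
    [[0.016,0.2,0,0,0,0,-1],[0.016,0.2,0,0,0,0,-1],[0.016,0.2,0,0,0,0,-1],[0.016,0.2,0,0,0,0,-1],[0.008,0.1,0,0,0,0,-1],[0,0,0,0,0,0,-1],[0,0,0,0,0,0,-1]],
  ],
)

```text
time_s: 12.05
position: [0.6139, 0.0111, 0.1389]
tcp_rot: [[0.997, -0.077, -0.003], [-0.077, -0.997, 0.002], [-0.003, -0.002, -1.0]]
force: [-0.1, -0.9, -3.7]
opening: 0.289
```

```bash
cat > red.py <<'E'
from h import *
import sys
for n,(x0,x1,y0,y1) in dict(scene=(275,315,240,275),side=(250,295,165,200)).items():
    im=capture(n);c=im[y0:y1,x0:x1].astype(int);m=(c[...,0]>110)&(c[...,1]<60)&(c[...,2]<60)
    ys,xs=np.nonzero(m);print(n,m.sum(),xs.mean()+x0 if m.any() else 0,ys.mean()+y0 if m.any() else 0)
    cv2.imwrite(f'pics/{n}_{sys.argv[1]}.png',im[:,:,::-1])
s=read_state();print(s['time_s'],s['position'],s['force'])
E
python3 red.py a
```

```text
scene 56 293.4642857142857 255.57142857142858
side 4 279.5 190.75
12.15 [0.6141 0.0105 0.1391] [-1.1094  0.1475 -3.0918]
```

>>> play_rows(
  plan=[
    [[0.005,0.06,0,0,0,0,-1],[0.005,0.06,0,0,0,0,-1],[0.005,0.06,0,0,0,0,-1],[0.005,0.06,0,0,0,0,-1],[0.005,0.06,0,0,0,0,-1],[0,0,0,0,0,0,-1],[0,0,0,0,0,0,-1]],
  ],
)

```text
time_s: 12.85
position: [0.6165, 0.0251, 0.14]
tcp_rot: [[0.997, -0.077, 0.0], [-0.077, -0.997, 0.001], [0.0, -0.001, -1.0]]
force: [-0.0, -0.9, -3.7]
opening: 0.292
```

>>> play_rows(
  plan=[
    [[0.005,0.06,0,0,0,0,-1],[0,0.04,0,0,0,0,-1],[0,0,0,0,0,0,-1],[0,0,0,0,0,0,-1]],
  ],
)

```text
time_s: 13.25
position: [0.6167, 0.0299, 0.14]
tcp_rot: [[0.997, -0.077, 0.0], [-0.077, -0.997, 0.0], [0.0, -0.0, -1.0]]
force: [-0.1, -1.1, -3.2]
opening: 0.288
```

>>> play_rows(
  plan=[
    [[0.005,0.06,0,0,0,0,-1],[0,0,0,0,0,0,-1],[0,0,0,0,0,0,-1]],
  ],
)

```text
time_s: 13.55
position: [0.6169, 0.0329, 0.14]
tcp_rot: [[0.997, -0.077, 0.0], [-0.077, -0.997, 0.0], [0.0, -0.0, -1.0]]
force: [0.4, -1.4, -3.5]
opening: 0.295
```

>>> play_rows(
  plan=[
    [[0.005,0.06,0,0,0,0,-1],[0,0,0,0,0,0,-1],[0,0,0,0,0,0,-1]],
  ],
)

```text
time_s: 13.85
position: [0.6171, 0.0359, 0.14]
tcp_rot: [[0.997, -0.077, -0.0], [-0.077, -0.997, 0.0], [-0.0, -0.0, -1.0]]
force: [0.2, -1.4, -3.2]
opening: 0.288
```

```bash
python3 red.py b
```

```text
scene 58 293.55172413793105 254.4655172413793
side 2 289.0 179.5
13.95 [0.6171 0.0358 0.1399] [ 0.498  -1.6335 -3.2349]
```

>>> play_rows(
  plan=[
    [[0.003,0.05,0,0,0,0,-1],[0,0,0,0,0,0,-1],[0,0,0,0,0,0,-1]],
  ],
)

```text
time_s: 14.25
position: [0.6173, 0.0376, 0.14]
tcp_rot: [[0.997, -0.077, -0.0], [-0.077, -0.997, -0.001], [0.0, 0.001, -1.0]]
force: [-0.6, -4.3, -2.2]
opening: 0.289
```

>>> play_rows(
  plan=[
    [[0.003,0.05,0,0,0,0,-1],[0,0,0,0,0,0,-1],[0,0,0,0,0,0,-1]],
  ],
)

```text
time_s: 14.55
position: [0.6174, 0.0401, 0.1401]
tcp_rot: [[0.997, -0.077, 0.0], [-0.077, -0.997, -0.001], [0.0, 0.001, -1.0]]
force: [-0.6, -4.6, -3.3]
opening: 0.296
```

```bash
python3 red.py c; python3 - <<'E'
import cv2,numpy as np
r=[cv2.resize(cv2.imread(f'pics/{n}_{k}.png')[y:y+75,x:x+100],(400,300),interpolation=2) for n,x,y in(('scene',250,210),('side',225,150)) for k in 'ac']
cv2.imwrite('pics/cmp.png',np.vstack([np.hstack(r[:2]),np.hstack(r[2:])]))
E
```

```text
scene 60 292.9 256.8666666666667
side 9 272.1111111111111 178.22222222222223
14.65 [0.6174 0.04   0.1401] [-1.1278 -5.0938 -2.3318]
```

View pics/cmp.png

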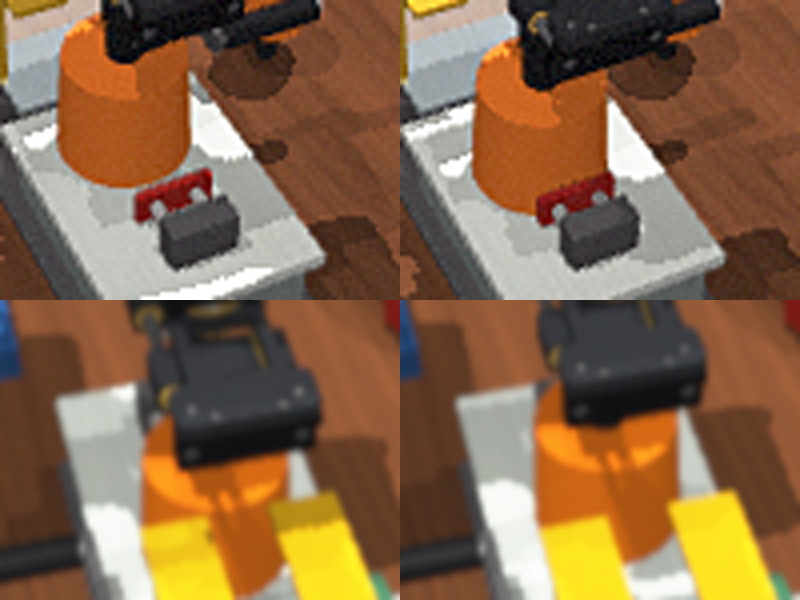

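The cup is against the stop: force rose from −1.4 to −5 N and the stop has moved in about 3 mm. Pressing 3 mm more, then holding.

>>> play_rows(
  plan=[
    [[0.003,0.04,0,0,0,0,-1],[0,0.02,0,0,0,0,-1],[0,0,0,0,0,0,-1],[0,0,0,0,0,0,-1],[0,0,0,0,0,0,-1],[0,0,0,0,0,0,-1]],
  ],
)

```text
time_s: 15.25
position: [0.6176, 0.0424, 0.1401]
tcp_rot: [[0.997, -0.077, 0.0], [-0.077, -0.997, -0.002], [0.0, 0.002, -1.0]]
force: [-0.9, -6.3, -2.1]
opening: 0.291
```

```bash
python3 red.py d; python3 - <<'E'
import cv2,numpy as np
# red bar top-edge shift a->c->d by template match, scaled up
A=cv2.imread('pics/scene_a.png')
t=A[250:270,284:306]
for k in 'abcd':
    I=cv2.imread(f'pics/scene_{k}.png')
    def red(im): return (im[...,2].astype(int)-im[...,1]>60)&(im[...,1]<45)
    m=red(I[235:275,275:320]);ys,xs=np.nonzero(m);print(k,m.sum(),xs.mean()+275,ys.mean()+235)
from h import *
print(proj('scene',(.6185,.09,.09)),proj('scene',(.6185,.1,.09)))
E
```

```text
scene 66 293.75757575757575 256.1060606060606
side 4 277.5 178.5
15.35 [0.6176 0.0424 0.1402] [-1.0333 -6.1786 -2.1921]
a 94 292.8829787234043 258.09574468085106
b 113 293.0 257.12389380530976
c 104 292.8942307692308 258.63461538461536
d 105 293.55238095238093 258.3142857142857
[294.7427 258.8276] [296.6735 261.2363]
```

Force change of about 5 N means about 5 mm pressed, well short of 14 mm. Lifting straight up.

>>> play_rows(
  plan=[
    [[0,0,0.1,0,0,0,-1],[0,0,0.15,0,0,0,-1],[0,0,0.2,0,0,0,-1],[0,0,0.2,0,0,0,-1],[0,0,0.2,0,0,0,-1],[0,0,0.2,0,0,0,-1],[0,0,0.2,0,0,0,-1],[0,0,0.2,0,0,0,-1],[0,0,0.2,0,0,0,-1],[0,0,0.3,0,0,0,-1],[0,0,0.4,0,0,0,-1],[0,0,0.4,0,0,0,-1]],
  ],
)

```text
time_s: 16.55
position: [0.6172, 0.0439, 0.2784]
tcp_rot: [[0.997, -0.077, -0.001], [-0.077, -0.997, 0.0], [-0.001, -0.0, -1.0]]
force: [1.1, -0.2, -2.8]
opening: 0.291
```

```bash
python3 red.py e; python3 - <<'E'
import cv2,numpy as np
r=[cv2.resize(cv2.imread(f'pics/{n}_e.png')[y:y+150,x:x+100],(400,600),interpolation=2) for n,x,y in(('scene',240,150),('side',220,130))]
cv2.imwrite('pics/e.png',np.hstack(r))
E
```

```text
scene 29 290.82758620689657 256.9655172413793
side 55 271.6909090909091 184.3272727272727
16.65 [0.6199 0.0436 0.2813] [ 0.0595 -0.705  -3.7496]
```

View pics/e.png

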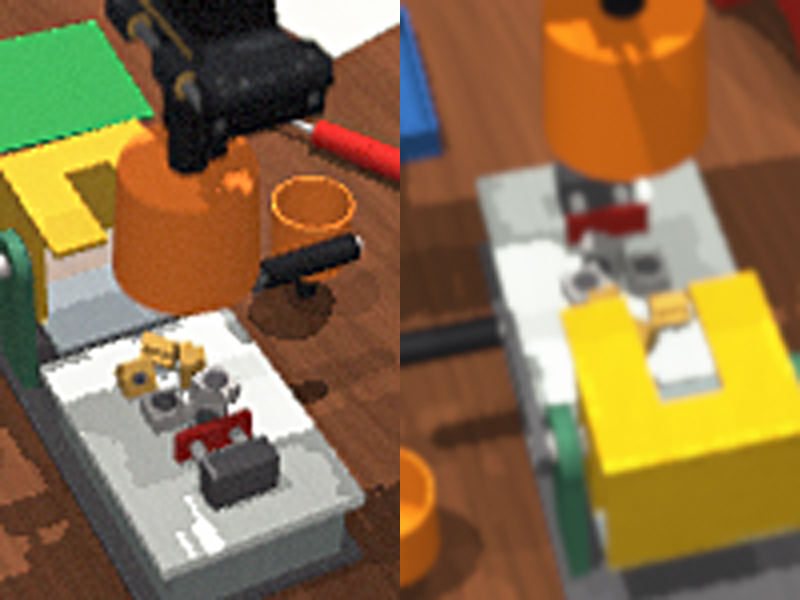

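All six nuts (three brass, three steel) lie in one heap in front of the stop, and the cup is above them, mouth-down. Carrying it to the mat.

>>> play_rows(
  plan=[
    [[-0.1,-0.4,0.1,0,0,0,-1],[-0.22,-0.8,0.1,0,0,0,-1],[-0.22,-0.85,0,0,0,0,-1],[-0.22,-0.85,0,0,0,0,-1],[-0.22,-0.85,0,0,0,0,-1],[-0.22,-0.85,0,0,0,0,-1],[-0.22,-0.85,0,0,0,0,-1],[-0.22,-0.85,0,0,0,0,-1],[-0.22,-0.85,0,0,0,0,-1],[-0.22,-0.85,0,0,0,0,-1],[-0.22,-0.85,0,0,0,0,-1],[-0.22,-0.6,0,0,0,0,-1]],
  ],
)

```text
time_s: 17.85
position: [0.4903, -0.4315, 0.286]
tcp_rot: [[0.997, -0.079, -0.001], [-0.079, -0.997, 0.0], [-0.001, -0.0, -1.0]]
force: [0.9, 0.9, -3.6]
opening: 0.292
```

>>> play_rows(
  plan=[
    [[0,-0.03,-0.3,0,0,0,-1],[0,0,-0.5,0,0,0,-1],[0,0,-0.5,0,0,0,-1],[0,0,-0.5,0,0,0,-1],[0,0,-0.5,0,0,0,-1],[0,0,-0.5,0,0,0,-1],[0,0,-0.5,0,0,0,-1],[0,0,-0.5,0,0,0,-1],[0,0,-0.3,0,0,0,-1],[0,0,0,0,0,0,-1],[0,0,0,0,0,0,-1]],
  ],
)

```text
time_s: 18.95
position: [0.4918, -0.4306, 0.0826]
tcp_rot: [[0.997, -0.077, 0.0], [-0.077, -0.997, -0.0], [0.0, 0.0, -1.0]]
force: [0.1, 0.2, -2.8]
opening: 0.291
```

>>> play_rows(
  plan=[
    [[0,0,-0.1,0,0,0,-1],[0,0,-0.08,0,0,0,-1],[0,0,-0.04,0,0,0,-1],[0,0,0,0,0,0,-1],[0,0,0,0,0,0,-1]],
  ],
)

```text
time_s: 19.45
position: [0.4917, -0.4304, 0.0717]
tcp_rot: [[0.997, -0.077, 0.0], [-0.077, -0.997, -0.0], [0.0, 0.0, -1.0]]
force: [-0.1, 0.2, -3.3]
opening: 0.291
```

>>> play_rows(
  plan=[
    [[0,0,-0.04,0,0,0,-1],[0,0,0,0,0,0,-1],[0,0,0,0,0,0,-1]],
  ],
)

```text
time_s: 19.75
position: [0.4915, -0.4303, 0.0694]
tcp_rot: [[0.997, -0.077, -0.0], [-0.077, -0.997, 0.0], [-0.0, -0.0, -1.0]]
force: [-0.1, 0.6, -3.8]
opening: 0.293
```

>>> play_rows(
  plan=[
    [[0,0,-0.03,0,0,0,-1],[0,0,0,0,0,0,-1],[0,0,0,0,0,0,-1]],
  ],
)

```text
time_s: 20.05
position: [0.4918, -0.4307, 0.0687]
tcp_rot: [[0.997, -0.077, 0.001], [-0.077, -0.997, -0.001], [0.001, 0.001, -1.0]]
force: [-2.0, -0.7, 1.3]
opening: 0.29
```

Contact at TCP z 0.0687, as predicted (0.069). Releasing and lifting away.

>>> play_rows(
  plan=[
    [[0,0,0,0,0,0,0],[0,0,0,0,0,0,0.3],[0,0,0,0,0,0,0.3],[0,0,0,0,0,0,0.3],[0,0,0,0,0,0,0.3],[0,0,0,0,0,0,0.3],[0,0,0.2,0,0,0,0.3],[0,0,0.5,0,0,0,0.3],[0,0,0.8,0,0,0,0.3],[0,0,0.9,0,0,0,0.3],[0,0,0.6,0,0,0,0.3]],
  ],
)

```text
time_s: 21.15
position: [0.4925, -0.4314, 0.2223]
tcp_rot: [[0.997, -0.077, 0.003], [-0.077, -0.997, -0.004], [0.004, 0.004, -1.0]]
force: [0.0, -0.1, -0.0]
opening: 0.652
```

>>> play_rows(
  plan=[
    [[-0.8,-0.3,0,0,0,0,0.3],[-0.8,-0.3,0,0,0,0,0.3],[-0.8,-0.3,0,0,0,0,0.3],[0,0,0,0,0,0,0.3],[0,0,0,0,0,0,0.3]],
  ],
)

```text
time_s: 21.65
position: [0.3709, -0.4759, 0.2189]
tcp_rot: [[0.997, -0.08, 0.001], [-0.08, -0.997, -0.001], [0.001, 0.001, -1.0]]
force: [0.9, -0.5, 0.8]
opening: 0.652
```

```bash
python3 red.py f; python3 - <<'E'
import cv2,numpy as np
A=cv2.imread('pics/scene_f.png')[130:330,190:350];B=cv2.imread('pics/side_f.png')[140:420,180:404]
cv2.imwrite('pics/f.png',np.hstack([cv2.resize(A,(400,500),interpolation=2),cv2.resize(B,(400,500),interpolation=2)]))
from h import *
s=plane('scene',(0,0),0)
print('stem top pred scene',proj('scene',(.4918,-.4307,.146)),'side',proj('side',(.4918,-.4307,.146)))
E
```

```text
scene 51 292.96078431372547 256.3333333333333
side 92 272.07608695652175 184.68478260869566
21.75 [ 0.3723 -0.4752  0.2185] [ 0.2173  0.4755 -0.1363]
stem top pred scene [248.3355 137.143 ] side [289.6558 398.3353]
```

View pics/f.png

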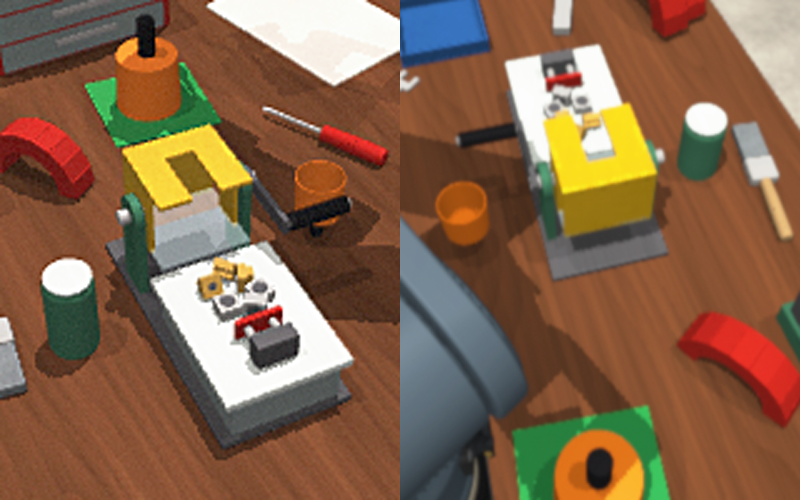

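The cup stands mouth-down and centred on the mat, with its stem top at about (249,138) in the scene view against a predicted (248,137). The nuts are heaped on the table, the cradle is over and the bystanders haven't moved.

```bash
python3 -c "
from h import *
for u in [(210,288),(226,268),(244,272),(228,303),(262,290),(247,300)]:
    w=plane('scene',(190+u[0]/2.5,130+u[1]/2.5),.085);print(w,np.hypot(*(w[:2]-[.6185,.0385])))
hand_in()"
```

```text
[0.64   0.0137 0.085 ] 0.03284758829781876
[ 0.6086 -0.0048  0.085 ] 0.044459753506502823
[0.5939 0.0108 0.085 ] 0.03699862338552151
[0.6339 0.0435 0.085 ] 0.016223546880219528
[0.5908 0.0451 0.085 ] 0.028472923583187953
[0.6133 0.05   0.085 ] 0.012624323814188761
the job is handed in; nothing more can be done
```

I finished the whole sequence and handed the job in at about 22 s of the 72 s allowed; no verdict came back.

- **Cradle:** cranked over until it pressed on its far stop, with 23 N measured at the wrist.
- **Sprung stop:** I slid the cup out by its stem and pressed the stop in about 5 mm. I judged that from a force rise of about 5 N and 6 mm of travel after contact. Tracking the stop in the pictures was too coarse to confirm it.
- **Lift:** the cup came up straight by 140 mm, and all six nuts stayed behind as one heap.
- **Last checks:** the cup stands mouth-down on the mat, its stem top within about 1 pixel of the position predicted for the mat's centre. The nuts lie on the table 13 to 44 mm from the landing point. The cradle is still over, and the casting, can and bar look unmoved. The gripper was open and clear of everything, with wrist force near zero.

**What disagreed:**
- **Fingertips:** the real fingertips end about 42 mm short of the reported tool point. My first try at gripping the handle closed on nothing for that reason. I allowed for it afterwards, and both later grips and the set-down height came out as expected.
- **Stop position:** one wrist-camera reading put the stop about 18 mm nearer than the other cameras did. I took it for the lower edge of the stop and felt for contact instead.

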